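# Clamp a primed panel in the sanding cradle with its cam-lever jaw

### The job

Get the white-primed panel ready for sanding: lay it white side up on the cork bed of the sanding cradle, lengthwise between fence and jaw and centred on the bed, lift the red cam lever to free the jaw, and slide the jaw along until its sprung pad presses the panel's end and the panel stands square against the fence. Keep pressing while you fold the red lever fully down again, so that the locked jaw holds the panel tight when you let go. The ochre panel is still wet: leave it, the sanding block and the solvent pot where they are.

Things in the scene. Friction and masses are not known exactly. Their poses are not given: they have to be found in the camera images.
- cradle: fixed sanding cradle: plywood board 130 x 300 mm with a cork bed whose top, under the panel, is 20 mm above the table. Origin: board centre at table height; y axis along the board from jaw to fence, x to the far long side, z up. The bed's long centre line is at x = +20 mm; the jaw's track runs along the front at x = -42 mm. The bed's long sides are open: hold a panel there by its long edges
- fence: fixed beech end stop of the cradle, 100 mm wide, 18 mm thick, top 48 mm above the table. Origin: at table height in the plane of its face, which is at y = +115 mm of the cradle and looks to the jaw; same axes as the cradle
- jaw_pad: sprung pressure pad of the jaw, a cork-faced aluminium bar 64 mm wide and 21 mm high (22 to 43 mm above the table), on two guide pins in front of the jaw's beech crossbar (top 50 mm above the table). Its springs let it move 8 mm back into the jaw; they yield at 2 N and reach 6 N at the end. Its face is the point pad_face
- pad_face (a point): centre of the cork face of the pad, the face that touches the panel, 33 mm above the table; on the long centre line of the bed
- jaw (a joint): place of the sliding jaw along the cradle's y, m: 0 = parked farthest from the fence, grows towards it, at most 0.095. The pad is 200 mm from the fence at 0, so it just meets a 130 mm panel standing against the fence at 0.070. Free, it slides with about 1 N; with the lever down it is locked and holds about 30 N. Left free, the pad's springs push it back off the panel
- cam_lever (a joint): angle of the red cam lever, rad: 0 = folded right down to the front, locked; grows as the tip is lifted; 1.45 = upright. The cam grips the track below about 0.6; the jaw is quite free above 0.7. It stays where it is left; folding it home or lifting it off takes 10 to 16 N at the tip
- lever_pivot (a point): pin of the cam lever, 33 mm above the table, rides with the jaw. The pin lies along the cradle's y axis; the lever swings in the upright plane across the board
- lever_grip (a point): middle of the red lever's paddle (46 mm long, 20 mm wide along the cradle's y, 13 mm thick), 65 mm from the pivot. Folded down, the lever points to the cradle's -x, rising by 0.14 rad, so this point is 42 mm above the table in front of the board; it can be pinched from above by its two side faces and carried round the arc, and the jaw slid by it
- white_panel: narrow wooden painting panel with a white primed top, 56 x 130 x 18 mm, 0.13 kg; origin at the centre of its underside, y axis along its length, z up through the white face
- ochre_panel: panel of the same size with an ochre top, still wet; origin at the centre of its underside, y axis along its length; must stay where it is
- sanding_block: brown cork sanding block, 41 x 71 x 21 mm, loose; origin at the centre of its underside; must stay where it is
- turps_pot: grey lidded solvent pot, 52 mm across and 50 mm high, loose; origin at the centre of its underside; must stay where it is

How it is judged:
By the outcome, as a careful person would: the job done as asked, in the order asked, and still so for the second after the job is handed in, with the robot touching nothing.
It also fails if it takes over 54 s, if anything falls off the work surface, if the arm or the gripper's body presses on something with over 40 N, if the wrist force passes 120 N, or if a joint passes its speed limit or range.

### The arm

A 6-joint arm with a two-finger parallel gripper is mounted at the origin on a cart in front of the work surface, level with it; the furniture and walls round the work are solid. World frame = base frame: x ahead of the robot, y to its left, z up, the work surface at z = 0. Lengths are in m, angles in rad, forces in N, time in s.
With the tool pointing down it reaches from about 0.4 to 0.925 m from the base axis. Payload 12.5 kg.
Tool frame: the origin (TCP) lies at the very end of the fingers, on their centre line; the grasp point (between the pads) lies behind it (robot.grasp_offset is the z of the grasp point in the tool frame, in m); z points along the fingers, y is the line along which they close (so a half turn about z gives the same grasp; the last joint's range is limited). The gripper opens to 95 mm and grips with 3 to 60 N. Pads are 20 mm wide; open, the fingers measure 119 mm over their backs; the gripper's body (75 mm by 180 mm) begins 59 mm behind the grasp point.
Start: joints at [-0.106, 0.491, 1.559, -0, 1.092, -0.106], TCP at [0.625, 0, 0.215] pointing down, gripper open.
Joint ranges: [-3.1, 3.1], [-0.84, 2.19], [0.05, 2.79], [-1.13, 4.28], [0.06, 2.93], [-2.69, 2.69]. Speed limits (rad/s): [2.22, 2.22, 2.79, 3.14, 3.14, 3.14].

### API

Orientations are given as a unit quaternion [w, x, y, z].
In Python, from bench import robot gives the robot as it stands.
- The arm moves only by the tool jog_arm, never from a script. Its argument "plan" is a list of rows, each an object of numbers: "wx", "wy", "wz": the turn, a rotation vector about the tool's x, y, z as a fraction of full scale; "dx", "dy", "dz": the shift along the tool's x, y, z as a fraction of full scale; "jaw": the closure, from -1 (fully open) to 1 (shut). In form: [{"wx": .., "wy": .., "wz": .., "dx": .., "dy": .., "dz": .., "jaw": ..}, ...]. A call has 1 to 10 rows; each row is the pose to reach, as a shift and turn from the pose commanded when the call began, along the tool's axes at that moment; what a row does not reach only later rows make up. Full scale, the value 1, is 0.4 m for a shift and 90 degrees for a turn. A row lasts 1/12 s, in which the tool goes at most 41.7 mm and 7.16 degrees, less where a joint would pass 70% of its speed; a pose out of reach is approached as far as the arm can. A call with a number of a shift or a turn outside -1 to 1 is refused whole. A call with a gripper value outside its range is refused whole. The fingers move at their own pace and stop on an object; "force" is the grip in N (left out, the last holds). Time passes only in rows, so rows that repeat a pose let the fingers close. It gives the time, the measured TCP pose, the force, the opening and the grip force at its end, in the units of the state.
- robot.sense(): the state, without advancing time (a new reading comes with each control period).
- robot.read_camera(name): name is "scene" or "side" or "wrist"; returns the picture (420x560x3 uint8, blue, green, red); there is no depth.
- robot.camera_model(name): a dict with "fx", "fy", "cx", "cy" (pixels), "R" (3x3) and "t" (3): a world point X has camera coordinates R X + t. Camera axes: x right, y down, z forward; pixel columns grow to the right and rows downward; lengths in m; the calibration is good to about 2 mm. A picture is of the moment at which its call begins: read the wrist's pose just before it. camera_model takes no time and is no camera call; for the wrist camera it gives the pose at the moment of the call.
- robot.job_done(): hands the job in; it is judged then, once.
The state is a dict: "clock": time; "joint_positions": joint angles; "qvel": joint speeds; "effort": joint torques, N m; "eef_pos": TCP position; "tcp_rot": TCP orientation; "ft_force": force on the tool from outside, world axes, zero at the start; "ft_torque": the same for the moment, N m; "grip_width": finger opening in m; "finger_force": force on a finger pad.
Only numpy, scipy, OpenCV 4.12 (cv2) and the standard library are available. Lean on these libraries where they do the work, as an engineer would, in place of code of your own. Each camera call takes 0.05 s, during which the arm holds its last target. There are 200 camera calls.

## Working session

There is one attempt and no reset: what is moved stays moved. The work goes in short steps, Python scripts to look and compute and a tool call to move; the robot and the scene stay as the last step left them, time stands still between calls to the robot, and variables do not carry over. Pictures are saved under pics/ and viewed, at most 10 in all, crops included, and the job is handed in when it is done.

Besides the shell and the picture viewer there is one more tool, called after "Call:" by a JSON object that holds its "api" and its "payload", one argument or row to a line. jog_arm: Moves the arm, as the interface text tells. Its arguments: {"type":"object","properties":{"plan":{"type":"array"},"force":{"type":"number"}},"required":["plan"]}

```bash
ls; mkdir -p pics; python3 - <<'E'
from bench import robot
import cv2
for n in("scene","side"):
    cv2.imwrite(f"pics/{n}0.png",robot.read_camera(n)); m=robot.camera_model(n); print(n,m)
s=robot.sense(); print(s, robot.grasp_offset)
E
```

```text
pics
scene {'fx': 465.0005081437844, 'fy': 465.0005081437844, 'cx': 280.4620864650176, 'cy': 208.40919554129403, 'R': array([[ 0.72357387, -0.69002243, -0.01760429],
       [-0.29720212, -0.28843139, -0.9102078 ],
       [ 0.62298616,  0.66383461, -0.41377755]]), 't': array([-0.37767806,  0.19244961,  0.821267  ])}
side {'fx': 497.4769984272556, 'fy': 497.4769984272556, 'cx': 278.10828576395414, 'cy': 206.92747748494023, 'R': array([[ 0.99979438, -0.01812205,  0.00909844],
       [-0.00252389, -0.55641014, -0.83090396],
       [ 0.02012015,  0.83071014, -0.55634147]]), 't': array([-0.50010387,  0.04662913,  1.19271207])}
{'clock': 0.1, 'joint_positions': array([-1.05599835e-01,  4.91493847e-01,  1.55938475e+00, -1.85224076e-05,
        1.09167541e+00, -1.05608442e-01]), 'qvel': array([-7.10454533e-04, -7.94006328e-04, -4.38678549e-04, -3.40109141e-05,
        7.52707325e-04,  4.47761455e-04]), 'effort': array([ 2.47082615e-03, -6.13621187e+01, -2.58604574e+01,  6.93451893e-02,
        4.70101309e-02, -2.07912552e-05]), 'eef_pos': array([6.24793160e-01, 4.02562915e-05, 2.14124848e-01]), 'tcp_rot': array([-3.68659333e-04,  7.07100635e-01,  7.07112764e-01, -3.08559890e-04]), 'ft_force': array([-0.03949996, -0.0501525 ,  0.57356591]), 'ft_torque': array([ 0.0032699 , -0.00850548,  0.04188259]), 'finger_force': 0.0, 'grip_width': 0.09508575812175242} -0.0188
```

View pics/scene0.png

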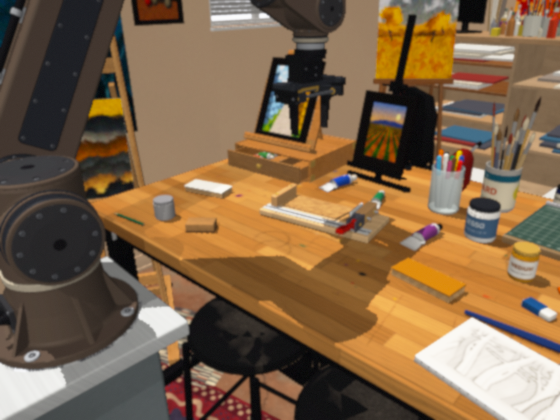

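View pics/side0.png

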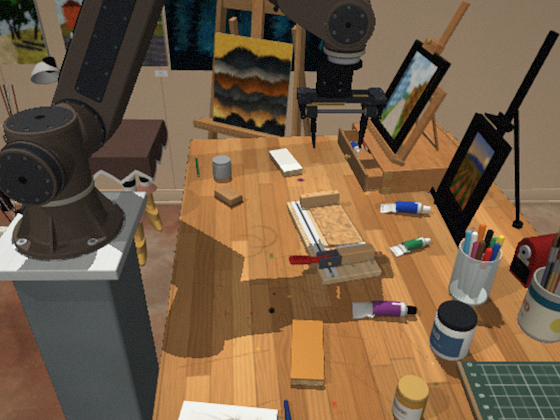

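Scene: white panel about (285,161) in side, cradle about (335,235), red lever about (315,259), block (229,197), pot (222,168), ochre (308,352). I'll enlarge the side view.

```bash
python3 - <<'E'
import cv2
a=cv2.imread("pics/side0.png")
c=cv2.resize(a[140:290,190:390],None,fx=4,fy=4,interpolation=cv2.INTER_CUBIC)
cv2.imwrite("pics/side0c.png",c)
E
```

```text
(no output)
```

View pics/side0c.png

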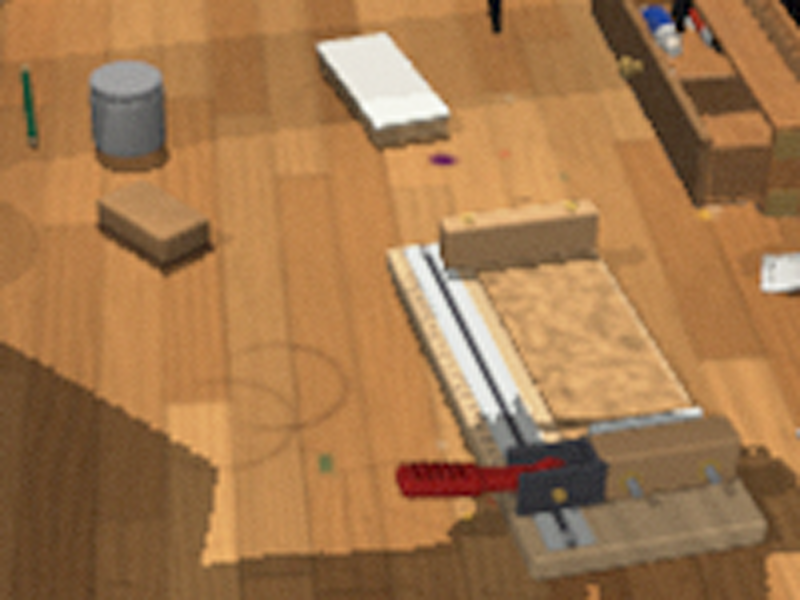

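```bash
cat > h.py <<'E'
from bench import robot
import numpy as np, cv2
def ray(m,u,v,z):
    R=np.array(m["R"]);t=np.array(m["t"]);c=-R.T@t
    d=R.T@np.array([(u-m["cx"])/m["fx"],(v-m["cy"])/m["fy"],1])
    return c+d*(z-c[2])/d[2]
def proj(m,X):
    p=np.array(m["R"])@np.array(X)+np.array(m["t"]);return m["fx"]*p[0]/p[2]+m["cx"],m["fy"]*p[1]/p[2]+m["cy"]
E
python3 - <<'E'
from h import *
m=robot.camera_model("side")
np.set_printoptions(precision=4,suppress=True)
for n,u,v,z in [("pFL",318,45,.018),("pFR",385,33,.018),("pNR",449,110,.018),("pNL",376,128,.018),("fenL",441,228,.048),("fenR",597,207,.048),("brdNL",528,555,.012),("brdNR",765,515,.012),("brdFL",388,252,.012),("barL",592,437,.05),("barR",738,420,.05),("tip",400,480,.045),("block",150,212,.021),("pot",127,80,.05)]:
    print(n,ray(m,190+u/4,140+v/4,z)[:2])
E
```

```text
pFL [0.4807 0.3537]
pFR [0.5314 0.3732]
pNR [0.5729 0.2545]
pNL [0.5206 0.2291]
fenL [0.5551 0.0534]
fenR [0.654  0.0773]
brdNL [ 0.5872 -0.2037]
brdNR [ 0.716  -0.1733]
brdFL [0.5242 0.0814]
barL [ 0.6233 -0.1541]
barR [ 0.7031 -0.1402]
tip [ 0.521  -0.1826]
block [0.3714 0.1154]
pot [0.3487 0.24  ]
```

Call:
{"api": "jog_arm", "payload": {
  "plan": [
    {"dx": 0.1,"dy": -0.03,"wz": -0.03,"jaw": -1},
    {"dx": 0.2,"dy": -0.06,"wz": -0.06,"jaw": -1},
    {"dx": 0.3,"dy": -0.1,"wz": -0.1,"jaw": -1},
    {"dx": 0.4,"dy": -0.13,"wz": -0.13,"jaw": -1},
    {"dx": 0.5,"dy": -0.16,"wz": -0.16,"jaw": -1},
    {"dx": 0.6,"dy": -0.2,"wz": -0.204,"jaw": -1},
    {"dx": 0.7,"dy": -0.23,"wz": -0.204,"jaw": -1},
    {"dx": 0.757,"dy": -0.247,"wz": -0.204,"jaw": -1},
    {"dx": 0.757,"dy": -0.247,"wz": -0.204,"jaw": -1},
    {"dx": 0.757,"dy": -0.247,"wz": -0.204,"jaw": -1}
  ]
}}

```text
schema error: expected keys wx, wy, wz, dx, dy, dz, jaw
```

```bash
python3 - <<'E'
from h import *
np.set_printoptions(precision=4,suppress=True)
s=robot.sense(); print(s["eef_pos"],s["tcp_rot"],s["qvel"])
m=robot.camera_model("wrist"); im=robot.read_camera("wrist"); cv2.imwrite("pics/w1.png",im)
import pickle; pickle.dump(m,open("w1.pkl","wb"))
R=np.array(m["R"]);print("cam",-R.T@np.array(m["t"]),R[2], m["fx"])
E
```

```text
[0.6248 0.     0.2141] [-0.0004  0.7071  0.7071 -0.0003] [-0.0007 -0.0008 -0.0004 -0.      0.0008  0.0004]
cam [0.6251 0.0782 0.3837] [-0.0011 -0.2793 -0.9602] 326.7996659824304
```

View pics/w1.png

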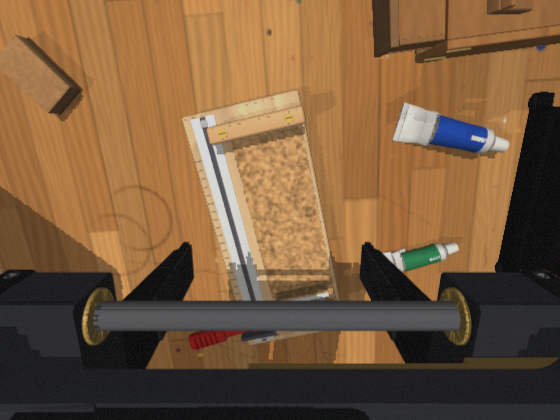

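The wrist view shows the cradle: fence face edge (213,142)–(306,122), board far corners (184,119) and (297,91), lever tip (192,340). All seven keys are needed in rows.

Call:
{"api": "jog_arm", "payload": {
  "plan": [
    {"wx": 0,"wy": 0,"dz": 0,"dx": 0.1,"dy": -0.03,"wz": -0.03,"jaw": -1},
    {"wx": 0,"wy": 0,"dz": 0,"dx": 0.2,"dy": -0.06,"wz": -0.06,"jaw": -1},
    {"wx": 0,"wy": 0,"dz": 0,"dx": 0.3,"dy": -0.1,"wz": -0.1,"jaw": -1},
    {"wx": 0,"wy": 0,"dz": 0,"dx": 0.4,"dy": -0.13,"wz": -0.13,"jaw": -1},
    {"wx": 0,"wy": 0,"dz": 0,"dx": 0.5,"dy": -0.16,"wz": -0.16,"jaw": -1},
    {"wx": 0,"wy": 0,"dz": 0,"dx": 0.6,"dy": -0.2,"wz": -0.204,"jaw": -1},
    {"wx": 0,"wy": 0,"dz": 0,"dx": 0.7,"dy": -0.247,"wz": -0.204,"jaw": -1},
    {"wx": 0,"wy": 0,"dz": 0,"dx": 0.7,"dy": -0.247,"wz": -0.204,"jaw": -1},
    {"wx": 0,"wy": 0,"dz": 0,"dx": 0.7,"dy": -0.247,"wz": -0.204,"jaw": -1},
    {"wx": 0,"wy": 0,"dz": 0,"dx": 0.7,"dy": -0.247,"wz": -0.204,"jaw": -1}
  ]
}}

```text
clock: 0.98
eef_pos: [0.5262, 0.28, 0.2145]
tcp_rot: [0.0, 0.585, 0.811, -0.0]
ft_force: [-0.1, -1.1, -0.2]
grip_width: 0.0951
finger_force: 0.0
```

```bash
python3 - <<'E'
from h import *
import pickle
np.set_printoptions(precision=4,suppress=True)
m=pickle.load(open("w1.pkl","rb"))
for n,u,v,z in [("fenL",213,142,.048),("fenR",306,122,.048),("bFL",184,119,.012),("bFR",297,91,.012),("bedNR",331,278,.02),("bedFR",303,142,.02),("bedFL",238,152,.02),("bedNL",261,272,.02),("tip",191,340,.045)]:
    print(n,ray(m,u,v,z)[:2])
s=robot.sense(); print(s["eef_pos"],s["tcp_rot"],s["qvel"])
m=robot.camera_model("wrist"); im=robot.read_camera("wrist"); cv2.imwrite("pics/w2.png",im)
pickle.dump(m,open("w2.pkl","wb"))
E
```

```text
fenL [0.5609 0.053 ]
fenR [0.6542 0.0724]
bFL [0.5236 0.075 ]
bFR [0.6469 0.1038]
bedNR [ 0.6921 -0.1136]
bedFR [0.6539 0.0509]
bedFL [0.5825 0.0401]
bedNL [ 0.606  -0.1055]
tip [ 0.5207 -0.1843]
[0.5262 0.28   0.2145] [ 0.0001  0.5848  0.8112 -0.0001] [-0.0322 -0.0006 -0.0021 -0.0014  0.0021 -0.0003]
```

View pics/w2.png

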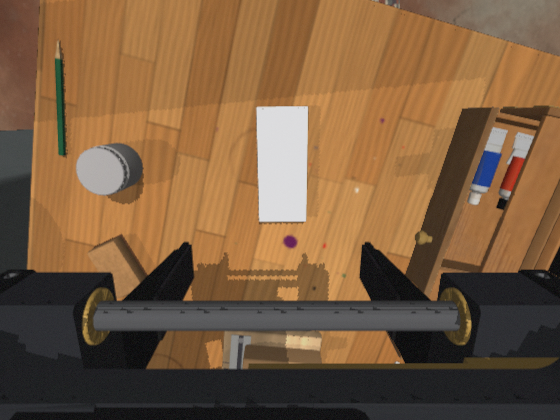

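Panel top corners at (256,108), (308,107), (306,221), (259,221). It is clear of other things.

```bash
python3 - <<'E'
from h import *
import pickle
m=pickle.load(open("w2.pkl","rb"))
im=cv2.imread("pics/w2.png")
msk=(im.min(2)>165).astype(np.uint8);msk[:90]=0;msk[235:]=0;msk[:,:230]=0;msk[:,330:]=0
c=max(cv2.findContours(msk,0,1)[0],key=cv2.contourArea).reshape(-1,2)
P=np.array([ray(m,u,v,.018)[:2] for u,v in c],np.float32)
r=cv2.minAreaRect(P*1000);print(r)
b=cv2.boxPoints(r)/1000;print(b)
for u,v in [(256,108),(308,107),(306,221),(259,221)]:print(ray(m,u,v,.018))
a=cv2.imread("pics/w1.png")
cv2.imwrite("pics/w1c.png",cv2.resize(a[80:355,170:360],None,fx=3,fy=3,interpolation=cv2.INTER_CUBIC)[:600])
E
```

```text
((524.7147827148438, 304.4563903808594), (55.072418212890625, 129.24082946777344), 18.94892120361328)
[[0.47768694 0.35663322]
 [0.5196547  0.23439616]
 [0.5717426  0.25227958]
 [0.5297749  0.3745166 ]]
[0.47823932 0.35488099 0.018     ]
[0.53061227 0.37339281 0.018     ]
[0.57208367 0.2523736  0.018     ]
[0.51959027 0.23489316 0.018     ]
```

View pics/w1c.png

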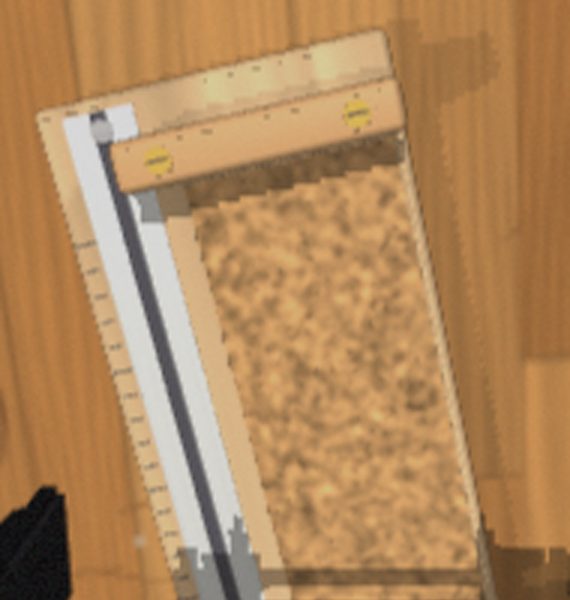

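```bash
python3 - <<'E'
from h import *
import pickle
from scipy.optimize import least_squares
m=pickle.load(open("w1.pkl","rb"))
f=lambda u,v,z:ray(m,170+u/3,80+v/3,z)[:2]
Fy=[f(122,191,.048),f(404,130,.048)];Ry=[f(112,148,.048),f(393,78,.048)]
bed=[f(190,205,.02),f(288,575,.02),f(400,155,.02),f(480,560,.02)]
cor=[f(37,113,.012),f(382,30,.012)]
slot=[f(105,135,.014),f(228,590,.014)]
def loc(q,P):
    d=np.array(P)-q[:2];c,s=np.cos(q[2]),np.sin(q[2]);return np.c_[d@[c,s],d@[-s,c]]
def res(q):
    b=loc(q,bed)
    return np.r_[loc(q,Fy)[:,1]-.115,loc(q,Ry)[:,1]-.133,b[:2,0]+q[3]-.02,b[2:,0]-q[3]-.02,loc(q,cor)[:,1]-.15,loc(q,cor)[:,0]-[-.065,.065],loc(q,slot)[:,0]+.042]
r=least_squares(res,[.619,-.057,.23,.036]);print(r.x,np.round(r.fun*1000,1))
q=r.x;c,s=np.cos(q[2]),np.sin(q[2])
w=lambda x,y:(q[0]+c*x-s*y,q[1]+s*x+c*y)
print("tip local",loc(q,[ray(m,191,340,.045)[:2]]),"side tip",loc(q,[[.521,-.1826]]),"fence ends",loc(q,Fy))
print("panel target",w(.02,.115-.065-.004),"fence",w(.02,.115))
E
```

```text
[ 0.6187752  -0.05515023  0.22534942  0.03903   ] [ 2.2  0.5 -1.5 -0.7  1.   1.4  1.4  0.9 -0.2 -0.4 -0.  -1.5 -0.6 -2.5]
tip local [[-0.12444945 -0.10392624]] side tip [[-0.12378133 -0.10237977]] fence ends [[-0.03497705  0.11724409]
 [ 0.06148055  0.11548153]]
panel target (np.float64(0.6279909640493989), np.float64(-0.005844347311151014)) fence (np.float64(0.6125731237491843), np.float64(0.06141106288369559))
```

Call:
{"api": "jog_arm", "payload": {
  "plan": [
    {"wx": 0,"wy": 0,"wz": -0.0065,"dx": 0.0585,"dy": 0.016,"dz": 0.08,"jaw": -1},
    {"wx": 0,"wy": 0,"wz": -0.0065,"dx": 0.0585,"dy": 0.016,"dz": 0.16,"jaw": -1},
    {"wx": 0,"wy": 0,"wz": -0.0065,"dx": 0.0585,"dy": 0.016,"dz": 0.25,"jaw": -1},
    {"wx": 0,"wy": 0,"wz": -0.0065,"dx": 0.0585,"dy": 0.016,"dz": 0.34,"jaw": -1},
    {"wx": 0,"wy": 0,"wz": -0.0065,"dx": 0.0585,"dy": 0.016,"dz": 0.42,"jaw": -1},
    {"wx": 0,"wy": 0,"wz": -0.0065,"dx": 0.0585,"dy": 0.016,"dz": 0.48,"jaw": -1},
    {"wx": 0,"wy": 0,"wz": -0.0065,"dx": 0.0585,"dy": 0.016,"dz": 0.51,"jaw": -1},
    {"wx": 0,"wy": 0,"wz": -0.0065,"dx": 0.0585,"dy": 0.016,"dz": 0.528,"jaw": -1},
    {"wx": 0,"wy": 0,"wz": -0.0065,"dx": 0.0585,"dy": 0.016,"dz": 0.528,"jaw": -1},
    {"wx": 0,"wy": 0,"wz": -0.0065,"dx": 0.0585,"dy": 0.016,"dz": 0.528,"jaw": -1}
  ]
}}

```text
clock: 1.87
eef_pos: [0.5258, 0.304, 0.0044]
tcp_rot: [0.0, 0.581, 0.814, 0.001]
ft_force: [-0.0, -0.3, 0.2]
grip_width: 0.0949
finger_force: 0.0
```

Call:
{"api": "jog_arm", "payload": {
  "plan": [
    {"wx": 0,"wy": 0,"wz": 0,"dx": 0,"dy": 0,"dz": 0,"jaw": 1},
    {"wx": 0,"wy": 0,"wz": 0,"dx": 0,"dy": 0,"dz": 0,"jaw": 1},
    {"wx": 0,"wy": 0,"wz": 0,"dx": 0,"dy": 0,"dz": 0,"jaw": 1},
    {"wx": 0,"wy": 0,"wz": 0,"dx": 0,"dy": 0,"dz": 0,"jaw": 1},
    {"wx": 0,"wy": 0,"wz": 0,"dx": 0,"dy": 0,"dz": 0,"jaw": 1},
    {"wx": 0,"wy": 0,"wz": 0,"dx": 0,"dy": 0,"dz": 0,"jaw": 1},
    {"wx": 0,"wy": 0,"wz": 0,"dx": 0,"dy": 0,"dz": 0,"jaw": 1},
    {"wx": 0,"wy": 0,"wz": 0,"dx": 0,"dy": 0,"dz": 0,"jaw": 1}
  ],
  "force": 20
}}

```text
clock: 2.53
eef_pos: [0.525, 0.3043, 0.0036]
tcp_rot: [0.0, 0.581, 0.814, 0.0]
ft_force: [0.7, 0.9, 2.0]
grip_width: 0.056
finger_force: 20.0
```

Call:
{"api": "jog_arm", "payload": {
  "plan": [
    {"wx": 0,"wy": 0,"wz": 0,"dx": 0,"dy": 0,"dz": -0.04,"jaw": 1},
    {"wx": 0,"wy": 0,"wz": 0,"dx": 0,"dy": 0,"dz": -0.1,"jaw": 1},
    {"wx": 0,"wy": 0,"wz": 0,"dx": 0,"dy": 0,"dz": -0.17,"jaw": 1},
    {"wx": 0,"wy": 0,"wz": 0,"dx": -0.04,"dy": 0,"dz": -0.24,"jaw": 1},
    {"wx": 0,"wy": 0,"wz": 0.01,"dx": -0.1,"dy": 0,"dz": -0.3,"jaw": 1},
    {"wx": 0,"wy": 0,"wz": 0.03,"dx": -0.18,"dy": 0,"dz": -0.3,"jaw": 1},
    {"wx": 0,"wy": 0,"wz": 0.05,"dx": -0.26,"dy": 0,"dz": -0.3,"jaw": 1},
    {"wx": 0,"wy": 0,"wz": 0.067,"dx": -0.34,"dy": 0,"dz": -0.3,"jaw": 1},
    {"wx": 0,"wy": 0,"wz": 0.067,"dx": -0.42,"dy": -0.004,"dz": -0.3,"jaw": 1},
    {"wx": 0,"wy": 0,"wz": 0.067,"dx": -0.5,"dy": -0.008,"dz": -0.3,"jaw": 1}
  ]
}}

```text
clock: 3.37
eef_pos: [0.5869, 0.1125, 0.1233]
tcp_rot: [-0.0, 0.623, 0.782, -0.0]
ft_force: [1.0, 0.2, -0.4]
grip_width: 0.0556
finger_force: 20.0
```

```bash
cat > st.py <<'E'
from h import *
def go(x,y,z,yaw,zoff=0):
    "needed fractions from measured pose to a tool-down pose with tool y at yaw"
    s=robot.sense();w,a,b,c=s["tcp_rot"];from scipy.spatial.transform import Rotation as Ro
    R=Ro.from_quat([a,b,c,w]).as_matrix();d=R.T@(np.array([x,y,z])-s["eef_pos"])
    cur=np.arctan2(R[1,1],R[0,1])
    print("pos",s["eef_pos"].round(4),"yaw",round(cur,4),"tilt",R[2].round(3),"d",(d/.4).round(4),"wz",round(-(yaw-cur)/(np.pi/2),4),"F",s["ft_force"].round(1))
E
python3 -c "
from st import *
go(.628,-.0058,.124,.2253)"
```

```text
pos [0.5869 0.1125 0.1233] yaw 0.2253 tilt [ 0. -0. -1.] d [-0.3113  0.034  -0.0017] wz 0.0 F [ 1.   0.2 -0.4]
```

Call:
{"api": "jog_arm", "payload": {
  "plan": [
    {"wx": 0,"wy": 0,"wz": 0,"dx": -0.07,"dy": 0.008,"dz": 0,"jaw": 1},
    {"wx": 0,"wy": 0,"wz": 0,"dx": -0.15,"dy": 0.016,"dz": 0,"jaw": 1},
    {"wx": 0,"wy": 0,"wz": 0,"dx": -0.22,"dy": 0.024,"dz": 0,"jaw": 1},
    {"wx": 0,"wy": 0,"wz": 0,"dx": -0.28,"dy": 0.034,"dz": 0,"jaw": 1},
    {"wx": 0,"wy": 0,"wz": 0,"dx": -0.315,"dy": 0.034,"dz": 0,"jaw": 1},
    {"wx": 0,"wy": 0,"wz": 0,"dx": -0.315,"dy": 0.034,"dz": 0,"jaw": 1},
    {"wx": 0,"wy": 0,"wz": 0,"dx": -0.315,"dy": 0.034,"dz": 0,"jaw": 1}
  ]
}}

```text
clock: 3.95
eef_pos: [0.6278, -0.0058, 0.1231]
tcp_rot: [-0.0, 0.624, 0.782, -0.0]
ft_force: [0.2, 0.2, -1.7]
grip_width: 0.0557
finger_force: 20.0
```

```bash
python3 - <<'E'
from st import *
import pickle
go(.628,-.0058,.124,.2253)
m=robot.camera_model("wrist");im=robot.read_camera("wrist");pickle.dump(m,open("w3.pkl","wb"))
cv2.imwrite("pics/w3.png",cv2.resize(im[:300,100:460],None,fx=2,fy=2,interpolation=cv2.INTER_CUBIC))
E
```

```text
pos [ 0.6278 -0.0058  0.1231] yaw 0.2243 tilt [ 0.    -0.001 -1.   ] d [-0.0001  0.0004 -0.0022] wz -0.0006 F [ 0.2  0.2 -1.7]
```

View pics/w3.png

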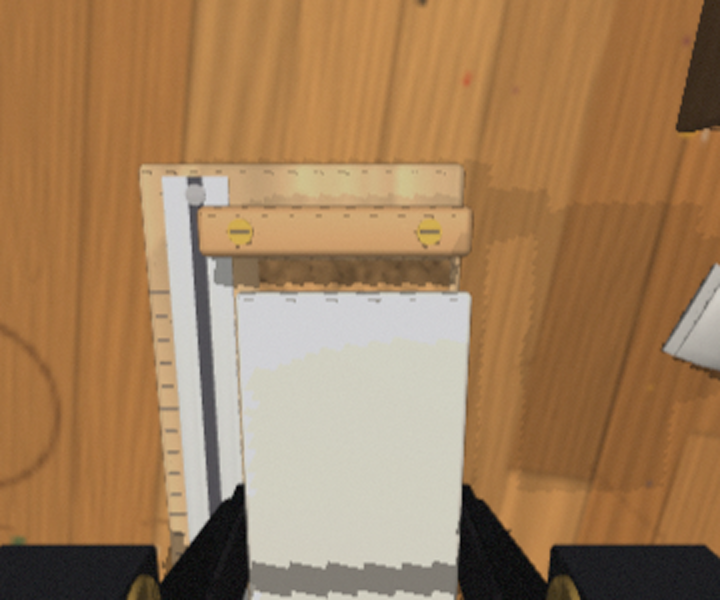

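```bash
python3 - <<'E'
from st import *
import pickle
m=pickle.load(open("w3.pkl","rb"))
q=[.6188,-.0552,.2253];c,s=np.cos(q[2]),np.sin(q[2])
for n,u,v,z in [("panL",237,294,.1375),("panR",470,293,.1375),("fL",203,256,.048),("fR",470,253,.048),("fRearL",198,208,.048),("fRearR",470,208,.048),("bL",140,165,.012),("bR",463,165,.012),("bedL",260,272,.02),("bedR",459,272,.02),("slot",202,300,.014)]:
    X=ray(m,100+u/2,v/2,z)[:2]-q[:2];print(n,(X@[c,s]).round(4),(X@[-s,c]).round(4))
E
```

```text
panL -0.0072 0.1104
panR 0.0473 0.1106
fL -0.0345 0.116
fR 0.0624 0.1169
fRearL -0.0352 0.1326
fRearR 0.0616 0.1325
bL -0.0655 0.1502
bR 0.0641 0.1501
bedL -0.0179 0.1087
bedR 0.0631 0.1086
slot -0.0437 0.0969
```

Call:
{"api": "jog_arm", "payload": {
  "plan": [
    {"wx": 0,"wy": 0,"wz": 0,"dx": 0,"dy": 0,"dz": 0.05,"jaw": 1},
    {"wx": 0,"wy": 0,"wz": 0,"dx": 0,"dy": 0,"dz": 0.1,"jaw": 1},
    {"wx": 0,"wy": 0,"wz": 0,"dx": 0,"dy": 0,"dz": 0.15,"jaw": 1},
    {"wx": 0,"wy": 0,"wz": 0,"dx": 0,"dy": 0,"dz": 0.19,"jaw": 1},
    {"wx": 0,"wy": 0,"wz": 0,"dx": 0,"dy": 0,"dz": 0.22,"jaw": 1},
    {"wx": 0,"wy": 0,"wz": 0,"dx": 0,"dy": 0,"dz": 0.234,"jaw": 1},
    {"wx": 0,"wy": 0,"wz": 0,"dx": 0,"dy": 0,"dz": 0.24,"jaw": 1},
    {"wx": 0,"wy": 0,"wz": 0,"dx": 0,"dy": 0,"dz": 0.245,"jaw": 1},
    {"wx": 0,"wy": 0,"wz": 0,"dx": 0,"dy": 0,"dz": 0.245,"jaw": 1},
    {"wx": 0,"wy": 0,"wz": 0,"dx": 0,"dy": 0,"dz": 0.245,"jaw": 1}
  ]
}}

```text
clock: 4.83
eef_pos: [0.6286, -0.0057, 0.0262]
tcp_rot: [0.0, 0.623, 0.782, 0.0]
ft_force: [-0.3, -0.7, -0.9]
grip_width: 0.0562
finger_force: 20.0
```

Call:
{"api": "jog_arm", "payload": {
  "plan": [
    {"wx": 0,"wy": 0,"wz": 0,"dx": 0,"dy": 0,"dz": 0.0025,"jaw": 1},
    {"wx": 0,"wy": 0,"wz": 0,"dx": 0,"dy": 0,"dz": 0.005,"jaw": 1},
    {"wx": 0,"wy": 0,"wz": 0,"dx": 0,"dy": 0,"dz": 0.005,"jaw": 1},
    {"wx": 0,"wy": 0,"wz": 0,"dx": 0,"dy": 0,"dz": 0.005,"jaw": 1}
  ]
}}

```text
clock: 5.17
eef_pos: [0.6283, -0.0058, 0.0236]
tcp_rot: [0.0, 0.623, 0.782, 0.0]
ft_force: [-0.6, -0.6, -1.7]
grip_width: 0.0556
finger_force: 20.0
```

Call:
{"api": "jog_arm", "payload": {
  "plan": [
    {"wx": 0,"wy": 0,"wz": 0,"dx": 0,"dy": 0,"dz": 0,"jaw": -0.4},
    {"wx": 0,"wy": 0,"wz": 0,"dx": 0,"dy": 0,"dz": 0,"jaw": -0.58},
    {"wx": 0,"wy": 0,"wz": 0,"dx": 0,"dy": 0,"dz": 0,"jaw": -0.58},
    {"wx": 0,"wy": 0,"wz": 0,"dx": 0,"dy": 0,"dz": 0,"jaw": -0.58},
    {"wx": 0,"wy": 0,"wz": 0,"dx": 0,"dy": 0,"dz": -0.03,"jaw": -0.58},
    {"wx": 0,"wy": 0,"wz": 0,"dx": 0,"dy": 0,"dz": -0.1,"jaw": -0.58},
    {"wx": 0,"wy": 0,"wz": 0,"dx": 0,"dy": 0,"dz": -0.2,"jaw": -0.58},
    {"wx": 0,"wy": 0,"wz": 0,"dx": 0,"dy": 0,"dz": -0.3,"jaw": -0.58},
    {"wx": 0,"wy": 0,"wz": 0,"dx": 0,"dy": 0,"dz": -0.4,"jaw": -0.58},
    {"wx": 0,"wy": 0,"wz": 0,"dx": 0,"dy": 0,"dz": -0.4,"jaw": -0.58}
  ]
}}

```text
clock: 6.0
eef_pos: [0.6309, -0.0059, 0.1924]
tcp_rot: [0.005, 0.623, 0.782, 0.003]
ft_force: [0.3, 0.8, 0.1]
grip_width: 0.075
finger_force: 0.0
```

```bash
python3 - <<'E'
from st import *
q=[.6188,-.0552,.2253];c,s=np.cos(q[2]),np.sin(q[2])
w=lambda x,y:(q[0]+c*x-s*y,q[1]+s*x+c*y)
# hover above lever, tool y along cradle +y (yaw+90) or -y
X=w(-.107,-.145); print(w(-.105,-.103))
X=w(-.07,-.16)
for k in(1,-1): go(X[0],X[1],.2,.2253+k*np.pi/2)
print(robot.sense()["joint_positions"])
E
```

```text
(np.float64(0.5394637266168932), np.float64(-0.17905376750701185))
pos [ 0.6309 -0.0059  0.1924] yaw 0.2256 tilt [-0.004  0.011 -1.   ] d [-0.5134 -0.2319 -0.0197] wz -0.9998 F [0.3 0.8 0.1]
pos [ 0.6309 -0.0059  0.1924] yaw 0.2256 tilt [-0.004  0.011 -1.   ] d [-0.5134 -0.2319 -0.0197] wz 1.0002 F [0.3 0.8 0.1]
[-1.14018283e-01  5.16375107e-01  1.57784779e+00  2.51713650e-05
  1.03521846e+00 -3.39630963e-01]
```

Call:
{"api": "jog_arm", "payload": {
  "plan": [
    {"wx": 0,"wy": 0,"wz": -0.08,"dx": -0.04,"dy": -0.02,"dz": -0.02,"jaw": -0.58},
    {"wx": 0,"wy": 0,"wz": -0.16,"dx": -0.08,"dy": -0.04,"dz": -0.02,"jaw": -0.58},
    {"wx": 0,"wy": 0,"wz": -0.24,"dx": -0.12,"dy": -0.06,"dz": -0.02,"jaw": -0.58},
    {"wx": 0,"wy": 0,"wz": -0.32,"dx": -0.16,"dy": -0.08,"dz": -0.02,"jaw": -0.58},
    {"wx": 0,"wy": 0,"wz": -0.4,"dx": -0.2,"dy": -0.1,"dz": -0.02,"jaw": -0.58},
    {"wx": 0,"wy": 0,"wz": -0.48,"dx": -0.24,"dy": -0.12,"dz": -0.02,"jaw": -0.58},
    {"wx": 0,"wy": 0,"wz": -0.56,"dx": -0.28,"dy": -0.14,"dz": -0.02,"jaw": -0.58},
    {"wx": 0,"wy": 0,"wz": -0.64,"dx": -0.32,"dy": -0.17,"dz": -0.02,"jaw": -0.58},
    {"wx": 0,"wy": 0,"wz": -0.72,"dx": -0.35,"dy": -0.19,"dz": -0.02,"jaw": -0.58},
    {"wx": 0,"wy": 0,"wz": -0.8,"dx": -0.371,"dy": -0.207,"dz": -0.02,"jaw": -0.58}
  ]
}}

```text
clock: 6.83
eef_pos: [0.5802, -0.1701, 0.1922]
tcp_rot: [0.0, 0.045, 0.999, -0.0]
ft_force: [-0.6, 0.2, -0.7]
grip_width: 0.0751
finger_force: 0.0
```

Call:
{"api": "jog_arm", "payload": {
  "plan": [
    {"wx": 0,"wy": 0,"wz": -0.08,"dx": 0,"dy": 0,"dz": 0,"jaw": -0.58},
    {"wx": 0,"wy": 0,"wz": -0.16,"dx": 0,"dy": 0,"dz": 0,"jaw": -0.58},
    {"wx": 0,"wy": 0,"wz": -0.2,"dx": 0,"dy": 0,"dz": 0,"jaw": -0.58},
    {"wx": 0,"wy": 0,"wz": -0.2,"dx": 0,"dy": 0,"dz": 0,"jaw": -0.58},
    {"wx": 0,"wy": 0,"wz": -0.2,"dx": 0,"dy": 0,"dz": 0,"jaw": -0.58}
  ]
}}

```text
clock: 7.25
eef_pos: [0.5807, -0.1689, 0.192]
tcp_rot: [0.0, -0.108, 0.994, -0.0]
ft_force: [-1.0, 0.0, 0.4]
grip_width: 0.0751
finger_force: 0.0
```

```bash
python3 - <<'E'
from st import *
import pickle
go(.5833,-.169,.2,.2253+np.pi/2)
m=robot.camera_model("wrist");im=robot.read_camera("wrist");pickle.dump(m,open("w4.pkl","wb"));cv2.imwrite("pics/w4raw.png",im)
cv2.imwrite("pics/w4.png",cv2.resize(im[:300,100:460],None,fx=2,fy=2,interpolation=cv2.INTER_CUBIC))
b,g,r=[im[...,i].astype(int) for i in range(3)]
k=((r>90)&(g<r*.35)&(b<r*.45)).astype(np.uint8)
c=max(cv2.findContours(k,0,1)[0],key=cv2.contourArea);print(cv2.boundingRect(c),cv2.minAreaRect(c))
E
```

```text
pos [ 0.5807 -0.1689  0.192 ] yaw 1.7871 tilt [-0. -0. -1.] d [-0.0064 -0.0018 -0.0201] wz -0.0057 F [-1.   0.   0.4]
(263, 133, 21, 91) ((274.0144348144531, 177.81753540039062), (90.17961120605469, 19.84314727783203), 87.39744567871094)
```

View pics/w4.png

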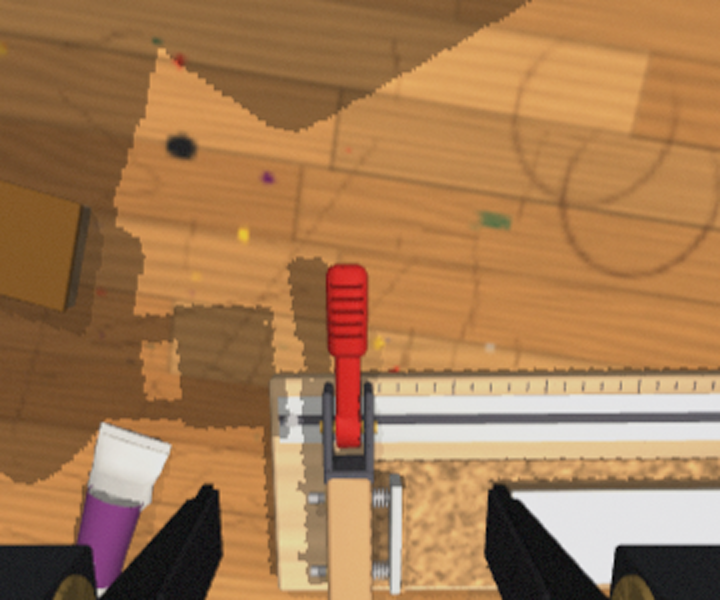

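The paddle is at (347,266)–(347,355) in the 2x picture, its cheeks near (347,418). White panel at the right (515+,490+), the pad at (397,480–590).

```bash
python3 - <<'E'
from st import *
import pickle
m=pickle.load(open("w4.pkl","rb"))
q=[.6188,-.0552,.2253];c,s=np.cos(q[2]),np.sin(q[2])
for n,u,v,z in [("tip",347,266,.05),("root",348,355,.042),("paddle",347,310,.048),("slotR",700,417,.014),("padT",403,478,.043),("padB",400,592,.043),("panL",515,490,.038),("bar",335,480,.05),("edge",274,378,.012)]:
    W=ray(m,100+u/2,v/2,z);X=W[:2]-q[:2];print(n,W[:2].round(4),(X@[c,s]).round(4),(X@[-s,c]).round(4))
w=lambda x,y:(q[0]+c*x-s*y,q[1]+s*x+c*y)
E
```

```text
tip [ 0.5193 -0.1858] -0.1262 -0.1051
root [ 0.5615 -0.1762] -0.0829 -0.1051
paddle [ 0.5393 -0.1815] -0.1057 -0.1053
slotR [0.5587 0.0221] -0.0413 0.0888
padT [ 0.6184 -0.1345] -0.0181 -0.0772
padB [ 0.6839 -0.1203] 0.0489 -0.078
panL [ 0.6141 -0.0739] -0.0088 -0.0171
bar [ 0.6244 -0.1692] -0.02 -0.1124
edge [ 0.588 -0.212] -0.065 -0.1459
```

Call:
{"api": "jog_arm", "payload": {
  "plan": [
    {"wx": 0,"wy": 0,"wz": -0.0057,"dx": 0.06,"dy": -0.0085,"dz": 0.05,"jaw": -0.58},
    {"wx": 0,"wy": 0,"wz": -0.0057,"dx": 0.107,"dy": -0.0085,"dz": 0.12,"jaw": -0.58},
    {"wx": 0,"wy": 0,"wz": -0.0057,"dx": 0.107,"dy": -0.0085,"dz": 0.2,"jaw": -0.58},
    {"wx": 0,"wy": 0,"wz": -0.0057,"dx": 0.107,"dy": -0.0085,"dz": 0.28,"jaw": -0.58},
    {"wx": 0,"wy": 0,"wz": -0.0057,"dx": 0.107,"dy": -0.0085,"dz": 0.35,"jaw": -0.58},
    {"wx": 0,"wy": 0,"wz": -0.0057,"dx": 0.107,"dy": -0.0085,"dz": 0.4,"jaw": -0.58},
    {"wx": 0,"wy": 0,"wz": -0.0057,"dx": 0.107,"dy": -0.0085,"dz": 0.422,"jaw": -0.58},
    {"wx": 0,"wy": 0,"wz": -0.0057,"dx": 0.107,"dy": -0.0085,"dz": 0.422,"jaw": -0.58},
    {"wx": 0,"wy": 0,"wz": -0.0057,"dx": 0.107,"dy": -0.0085,"dz": 0.422,"jaw": -0.58}
  ]
}}

```text
clock: 8.05
eef_pos: [0.54, -0.1816, 0.0232]
tcp_rot: [0.0, -0.113, 0.994, -0.0]
ft_force: [-0.3, 0.3, 0.5]
grip_width: 0.0751
finger_force: 0.0
```

Call:
{"api": "jog_arm", "payload": {
  "plan": [
    {"wx": 0,"wy": 0,"wz": 0,"dx": 0,"dy": 0,"dz": 0,"jaw": 0.2},
    {"wx": 0,"wy": 0,"wz": 0,"dx": 0,"dy": 0,"dz": 0,"jaw": 0.4},
    {"wx": 0,"wy": 0,"wz": 0,"dx": 0,"dy": 0,"dz": 0,"jaw": 0.5},
    {"wx": 0,"wy": 0,"wz": 0,"dx": 0,"dy": 0,"dz": 0,"jaw": 1},
    {"wx": 0,"wy": 0,"wz": 0,"dx": 0,"dy": 0,"dz": 0,"jaw": 1},
    {"wx": 0,"wy": 0,"wz": 0,"dx": 0,"dy": 0,"dz": 0,"jaw": 1},
    {"wx": 0,"wy": 0,"wz": 0,"dx": 0,"dy": 0,"dz": 0,"jaw": 1},
    {"wx": 0,"wy": 0,"wz": 0,"dx": 0,"dy": 0,"dz": 0,"jaw": 1}
  ],
  "force": 30
}}

```text
clock: 8.72
eef_pos: [0.5397, -0.1815, 0.0227]
tcp_rot: [0.0, -0.114, 0.994, -0.0]
ft_force: [0.6, 0.7, 0.5]
grip_width: 0.0272
finger_force: 0.0
```

```bash
python3 -c "
from st import *
go(.5393,-.1815,.0232,.2253+np.pi/2)"
```

```text
pos [ 0.5397 -0.1815  0.0227] yaw 1.7985 tilt [-0. -0. -1.] d [ 0.0009  0.0002 -0.0014] wz 0.0015 F [0.6 0.7 0.5]
```

Call:
{"api": "jog_arm", "payload": {
  "plan": [
    {"wx": 0,"wy": 0,"wz": 0,"dx": 0,"dy": 0,"dz": 0,"jaw": 1},
    {"wx": 0,"wy": 0,"wz": 0,"dx": 0,"dy": 0,"dz": 0,"jaw": 1},
    {"wx": 0,"wy": 0,"wz": 0,"dx": 0,"dy": 0,"dz": 0,"jaw": 1},
    {"wx": 0,"wy": 0,"wz": 0,"dx": 0,"dy": 0,"dz": 0,"jaw": 1}
  ],
  "force": 30
}}

```text
clock: 9.05
eef_pos: [0.5396, -0.1813, 0.0226]
tcp_rot: [-0.0, -0.114, 0.994, 0.0]
ft_force: [-0.5, 1.7, 0.7]
grip_width: 0.0199
finger_force: 30.0
```

Call:
{"api": "jog_arm", "payload": {
  "plan": [
    {"wx": 0,"wy": 0,"wz": 0,"dx": -0.003,"dy": 0,"dz": -0.016,"jaw": 1},
    {"wx": 0,"wy": 0,"wz": 0,"dx": -0.011,"dy": 0,"dz": -0.039,"jaw": 1},
    {"wx": 0,"wy": 0,"wz": 0,"dx": -0.022,"dy": 0,"dz": -0.061,"jaw": 1},
    {"wx": 0,"wy": 0,"wz": 0,"dx": -0.036,"dy": 0,"dz": -0.081,"jaw": 1},
    {"wx": 0,"wy": 0,"wz": 0,"dx": -0.0525,"dy": 0,"dz": -0.098,"jaw": 1},
    {"wx": 0,"wy": 0,"wz": 0,"dx": -0.072,"dy": 0,"dz": -0.113,"jaw": 1},
    {"wx": 0,"wy": 0,"wz": 0,"dx": -0.093,"dy": 0,"dz": -0.125,"jaw": 1},
    {"wx": 0,"wy": 0,"wz": 0,"dx": -0.093,"dy": 0,"dz": -0.125,"jaw": 1},
    {"wx": 0,"wy": 0,"wz": 0,"dx": -0.093,"dy": 0,"dz": -0.125,"jaw": 1}
  ]
}}

```text
clock: 9.8
eef_pos: [0.5771, -0.1731, 0.0739]
tcp_rot: [0.001, -0.114, 0.993, -0.001]
ft_force: [-3.5, 0.7, 7.4]
grip_width: 0.0197
finger_force: 30.0
```

```bash
python3 - <<'E'
from st import *
go(.5393,-.1815,.0232,.2253+np.pi/2)
im=robot.read_camera("side");cv2.imwrite("pics/s5.png",cv2.resize(im[140:290,200:390],None,fx=4,fy=4,interpolation=cv2.INTER_CUBIC))
E
```

```text
pos [ 0.5771 -0.1731  0.0739] yaw 1.799 tilt [-0.002 -0.002 -1.   ] d [0.097  0.0012 0.1266] wz 0.0019 F [-3.5  0.7  7.4]
```

View pics/s5.png

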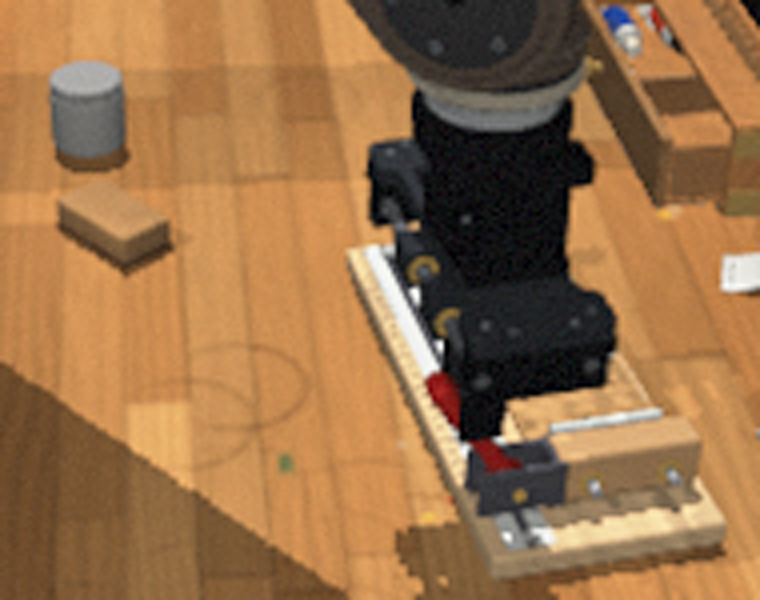

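Call:
{"api": "jog_arm", "payload": {
  "plan": [
    {"wx": 0,"wy": 0,"wz": 0,"dx": 0,"dy": 0.01,"dz": 0,"jaw": 1},
    {"wx": 0,"wy": 0,"wz": 0,"dx": 0,"dy": 0.025,"dz": 0,"jaw": 1},
    {"wx": 0,"wy": 0,"wz": 0,"dx": 0,"dy": 0.045,"dz": 0,"jaw": 1},
    {"wx": 0,"wy": 0,"wz": 0,"dx": 0,"dy": 0.065,"dz": 0,"jaw": 1},
    {"wx": 0,"wy": 0,"wz": 0,"dx": 0,"dy": 0.085,"dz": 0,"jaw": 1},
    {"wx": 0,"wy": 0,"wz": 0,"dx": 0,"dy": 0.105,"dz": 0,"jaw": 1},
    {"wx": 0,"wy": 0,"wz": 0,"dx": 0,"dy": 0.12,"dz": 0,"jaw": 1},
    {"wx": 0,"wy": 0,"wz": 0,"dx": 0,"dy": 0.13,"dz": 0,"jaw": 1},
    {"wx": 0,"wy": 0,"wz": 0,"dx": 0,"dy": 0.14,"dz": 0,"jaw": 1},
    {"wx": 0,"wy": 0,"wz": 0,"dx": 0,"dy": 0.14,"dz": 0,"jaw": 1}
  ]
}}

```text
clock: 10.68
eef_pos: [0.5643, -0.1182, 0.0738]
tcp_rot: [0.002, -0.114, 0.994, -0.001]
ft_force: [-0.8, 0.1, 5.0]
grip_width: 0.0199
finger_force: 30.0
```

Call:
{"api": "jog_arm", "payload": {
  "plan": [
    {"wx": 0,"wy": 0,"wz": 0,"dx": 0,"dy": 0.005,"dz": 0,"jaw": 1},
    {"wx": 0,"wy": 0,"wz": 0,"dx": 0,"dy": 0.01,"dz": 0,"jaw": 1},
    {"wx": 0,"wy": 0,"wz": 0,"dx": 0,"dy": 0.015,"dz": 0,"jaw": 1},
    {"wx": 0,"wy": 0,"wz": 0,"dx": 0,"dy": 0.02,"dz": 0,"jaw": 1},
    {"wx": 0,"wy": 0,"wz": 0,"dx": 0,"dy": 0.025,"dz": 0,"jaw": 1},
    {"wx": 0,"wy": 0,"wz": 0,"dx": 0,"dy": 0.03,"dz": 0,"jaw": 1},
    {"wx": 0,"wy": 0,"wz": 0,"dx": 0,"dy": 0.03,"dz": 0,"jaw": 1}
  ]
}}

```text
clock: 11.27
eef_pos: [0.5619, -0.1074, 0.0738]
tcp_rot: [0.002, -0.114, 0.994, -0.001]
ft_force: [-0.4, -3.9, 5.9]
grip_width: 0.0193
finger_force: 30.0
```

```bash
cat >> st.py <<'E'
def cr():
    s=robot.sense();q=[.6188,-.0552,.2253];c,k=np.cos(q[2]),np.sin(q[2]);d=s["eef_pos"][:2]-q[:2];f=s["ft_force"]
    print("cradle xy",(d@[c,k]).round(4),(d@[-k,c]).round(4),"z",s["eef_pos"][2].round(4),"Fx,Fy,Fz",(f[:2]@[c,k]).round(1),(f[:2]@[-k,c]).round(1),f[2].round(1),"T",s["ft_torque"].round(2))
E
python3 -c "
from st import *
cr()"
```

```text
cradle xy -0.0671 -0.0382 z 0.0738 Fx,Fy,Fz -1.2 -3.7 5.9 T [-0.54 -0.02 -0.06]
```

Call:
{"api": "jog_arm", "payload": {
  "plan": [
    {"wx": 0,"wy": 0,"wz": 0,"dx": 0,"dy": 0.0025,"dz": 0,"jaw": 1},
    {"wx": 0,"wy": 0,"wz": 0,"dx": 0,"dy": 0.005,"dz": 0,"jaw": 1},
    {"wx": 0,"wy": 0,"wz": 0,"dx": 0,"dy": 0.005,"dz": 0,"jaw": 1},
    {"wx": 0,"wy": 0,"wz": 0,"dx": 0,"dy": 0.005,"dz": 0,"jaw": 1}
  ]
}}

```text
clock: 11.6
eef_pos: [0.5616, -0.1058, 0.0738]
tcp_rot: [0.002, -0.114, 0.994, -0.001]
ft_force: [-0.6, -5.3, 6.1]
grip_width: 0.0195
finger_force: 30.0
```

```bash
python3 -c "
from st import *
cr()"
```

```text
cradle xy -0.0671 -0.0365 z 0.0738 Fx,Fy,Fz -1.7 -5.0 6.1 T [-0.81  0.01 -0.02]
```

Call:
{"api": "jog_arm", "payload": {
  "plan": [
    {"wx": 0,"wy": 0,"wz": 0,"dx": 0,"dy": 0.0025,"dz": 0,"jaw": 1},
    {"wx": 0,"wy": 0,"wz": 0,"dx": 0,"dy": 0.005,"dz": 0,"jaw": 1},
    {"wx": 0,"wy": 0,"wz": 0,"dx": 0,"dy": 0.005,"dz": 0,"jaw": 1},
    {"wx": 0,"wy": 0,"wz": 0,"dx": 0,"dy": 0.005,"dz": 0,"jaw": 1}
  ]
}}

```text
clock: 11.93
eef_pos: [0.5613, -0.1043, 0.0739]
tcp_rot: [0.002, -0.114, 0.994, -0.001]
ft_force: [-0.4, -8.7, 5.5]
grip_width: 0.0197
finger_force: 30.0
```

```bash
python3 - <<'E'
from st import *
cr()
im=robot.read_camera("side");cv2.imwrite("pics/s6.png",im);m=robot.camera_model("side")
# end faces: how far is the bright pad bar / white panel visible
q=[.6188,-.0552,.2253];c,k=np.cos(q[2]),np.sin(q[2])
for p in [(.02,.115,.038),(.02,-.015,.038),(.045,-.015,.038),(.045,.115,.038),(0.045,.115,.048)]:
    print(p,np.round(proj(m,[q[0]+c*p[0]-k*p[1],q[1]+k*p[0]+c*p[1],p[2]]),1))
E
```

```text
cradle xy -0.067 -0.035 z 0.0739 Fx,Fy,Fz -2.4 -8.4 5.5 T [-1.42 -0.   -0.04]
(0.02, 0.115, 0.038) [323.1 198.6]
(0.02, -0.015, 0.038) [341.  228.8]
(0.045, -0.015, 0.038) [351.4 227.4]
(0.045, 0.115, 0.038) [332.6 197.4]
(0.045, 0.115, 0.048) [332.9 194. ]
```

Call:
{"api": "jog_arm", "payload": {
  "plan": [
    {"wx": 0,"wy": 0,"wz": 0,"dx": 0,"dy": -0.003,"dz": 0,"jaw": 1},
    {"wx": 0,"wy": 0,"wz": 0,"dx": 0,"dy": -0.006,"dz": 0,"jaw": 1},
    {"wx": 0,"wy": 0,"wz": 0,"dx": 0,"dy": -0.006,"dz": 0,"jaw": 1},
    {"wx": 0,"wy": 0,"wz": 0,"dx": 0,"dy": -0.006,"dz": 0,"jaw": 1}
  ],
  "force": 40
}}

```text
clock: 12.32
eef_pos: [0.5617, -0.1063, 0.0738]
tcp_rot: [0.002, -0.114, 0.994, -0.001]
ft_force: [0.3, -5.8, 6.2]
grip_width: 0.0196
finger_force: 40.0
```

```bash
python3 -c "
from st import *
cr()
im=robot.read_camera('side');cv2.imwrite('pics/s7.png',im)
a=im[195:250,325:372].astype(int)
print(((a.min(2)>150)*1).sum(1), [np.where(r)[0].tolist()[:1]+np.where(r)[0].tolist()[-1:] for r in (a.min(2)>150)])
"
```

```text
cradle xy -0.0671 -0.0371 z 0.0738 Fx,Fy,Fz -1.0 -5.8 6.2 T [-0.95 -0.05  0.02]
[ 0  0  0  0  0  0  0  0  0  0  0  0  0  2  3  4  5  5  6  6  8 13 20 23
 24 24 25 25 26 26 25 24 18  9  5  2  0  0  0  0  0  0  0  1  2  2  2  2
  3  1  0  0  0  0  0] [[], [], [], [], [], [], [], [], [], [], [], [], [], [15, 16], [14, 16], [14, 17], [14, 18], [14, 18], [14, 19], [14, 19], [13, 20], [9, 21], [2, 21], [0, 22], [0, 23], [0, 23], [0, 24], [0, 24], [0, 25], [1, 26], [2, 26], [2, 25], [3, 20], [4, 12], [4, 8], [4, 5], [], [], [], [], [], [], [], [31, 31], [31, 32], [31, 32], [12, 32], [12, 13], [12, 14], [13, 13], [], [], [], [], []]
```

Call:
{"api": "jog_arm", "payload": {
  "plan": [
    {"wx": 0,"wy": 0,"wz": 0,"dx": 0.021,"dy": 0,"dz": 0.012,"jaw": 1},
    {"wx": 0,"wy": 0,"wz": 0,"dx": 0.0405,"dy": 0,"dz": 0.027,"jaw": 1},
    {"wx": 0,"wy": 0,"wz": 0,"dx": 0.057,"dy": 0,"dz": 0.044,"jaw": 1},
    {"wx": 0,"wy": 0,"wz": 0,"dx": 0.071,"dy": 0,"dz": 0.064,"jaw": 1},
    {"wx": 0,"wy": 0,"wz": 0,"dx": 0.082,"dy": 0,"dz": 0.086,"jaw": 1},
    {"wx": 0,"wy": 0,"wz": 0,"dx": 0.09,"dy": 0,"dz": 0.109,"jaw": 1},
    {"wx": 0,"wy": 0,"wz": 0,"dx": 0.093,"dy": 0,"dz": 0.125,"jaw": 1},
    {"wx": 0,"wy": 0,"wz": 0,"dx": 0.093,"dy": 0,"dz": 0.127,"jaw": 1},
    {"wx": 0,"wy": 0,"wz": 0,"dx": 0.093,"dy": 0,"dz": 0.129,"jaw": 1},
    {"wx": 0,"wy": 0,"wz": 0,"dx": 0.093,"dy": 0,"dz": 0.129,"jaw": 1}
  ]
}}

```text
clock: 13.2
eef_pos: [0.5254, -0.1149, 0.0219]
tcp_rot: [0.002, -0.113, 0.994, -0.001]
ft_force: [-1.8, -9.3, 5.6]
grip_width: 0.02
finger_force: 40.0
```

```bash
python3 -c "
from st import *
cr()"
```

```text
cradle xy -0.1044 -0.0373 z 0.0219 Fx,Fy,Fz -3.8 -8.7 5.6 T [-1.18 -0.02 -0.14]
```

Call:
{"api": "jog_arm", "payload": {
  "plan": [
    {"wx": 0,"wy": 0,"wz": 0,"dx": 0,"dy": 0,"dz": 0.003,"jaw": 1},
    {"wx": 0,"wy": 0,"wz": 0,"dx": 0,"dy": 0,"dz": 0.006,"jaw": 1},
    {"wx": 0,"wy": 0,"wz": 0,"dx": 0,"dy": 0,"dz": 0.006,"jaw": 1},
    {"wx": 0,"wy": 0,"wz": 0,"dx": 0,"dy": 0,"dz": 0.006,"jaw": 1}
  ]
}}

```text
clock: 13.53
eef_pos: [0.5252, -0.1148, 0.0197]
tcp_rot: [0.002, -0.113, 0.994, -0.001]
ft_force: [-3.7, -8.0, 7.1]
grip_width: 0.0196
finger_force: 40.0
```

Call:
{"api": "jog_arm", "payload": {
  "plan": [
    {"wx": 0,"wy": 0,"wz": 0,"dx": 0,"dy": 0,"dz": 0.004,"jaw": 1},
    {"wx": 0,"wy": 0,"wz": 0,"dx": 0,"dy": 0,"dz": 0.008,"jaw": 1},
    {"wx": 0,"wy": 0,"wz": 0,"dx": 0,"dy": 0,"dz": 0.008,"jaw": 1},
    {"wx": 0,"wy": 0,"wz": 0,"dx": 0,"dy": 0,"dz": 0.008,"jaw": 1}
  ]
}}

```text
clock: 13.87
eef_pos: [0.5252, -0.1147, 0.0171]
tcp_rot: [0.002, -0.113, 0.994, -0.001]
ft_force: [-5.3, -6.3, 16.5]
grip_width: 0.0194
finger_force: 40.0
```

Call:
{"api": "jog_arm", "payload": {
  "plan": [
    {"wx": 0,"wy": 0,"wz": 0,"dx": 0,"dy": 0,"dz": 0.003,"jaw": 1},
    {"wx": 0,"wy": 0,"wz": 0,"dx": 0,"dy": 0,"dz": 0.006,"jaw": 1},
    {"wx": 0,"wy": 0,"wz": 0,"dx": 0,"dy": 0,"dz": 0.006,"jaw": 1},
    {"wx": 0,"wy": 0,"wz": 0,"dx": 0,"dy": 0,"dz": 0.006,"jaw": 1}
  ]
}}

```text
clock: 14.2
eef_pos: [0.5253, -0.1148, 0.0156]
tcp_rot: [0.002, -0.113, 0.994, -0.001]
ft_force: [-7.9, -6.4, 29.6]
grip_width: 0.0196
finger_force: 40.0
```

```bash
python3 - <<'E'
from st import *
cr()
im=robot.read_camera('side');cv2.imwrite('pics/s8.png',im);a=cv2.imread('pics/side0.png')
for t in (a,im):
    b,g,r=[t[...,i].astype(int) for i in range(3)]
    k=((r>70)&(g<r*.35)&(b<r*.45));k[:200]=0;k[275:]=0;k[:,:260]=0;k[:,345:]=0
    ys,xs=np.where(k);print(xs.min(),xs.max(),ys.min(),ys.max(),[(x,ys[xs==x].min(),ys[xs==x].max()) for x in np.unique(xs)[::5]])
m=robot.camera_model("side")
q=[.6188,-.0552,.2253];c,k=np.cos(q[2]),np.sin(q[2])
for y in(-.105,-.037):
  for th in(0,.1,.2):
    p=(-.0413-.088*np.cos(.14+th),y,.033+.088*np.sin(.14+th));print(y,th,np.round(proj(m,[q[0]+c*p[0]-k*p[1],q[1]+k*p[0]+c*p[1],p[2]]),1))
E
```

```text
cradle xy -0.1044 -0.0372 z 0.0156 Fx,Fy,Fz -9.1 -4.5 29.6 T [-0.91  1.17 -0.15]
289 330 255 263 [(np.int64(289), np.int64(258), np.int64(259)), (np.int64(294), np.int64(256), np.int64(263)), (np.int64(299), np.int64(256), np.int64(263)), (np.int64(304), np.int64(256), np.int64(263)), (np.int64(309), np.int64(257), np.int64(263)), (np.int64(314), np.int64(257), np.int64(262)), (np.int64(319), np.int64(257), np.int64(258)), (np.int64(324), np.int64(256), np.int64(256)), (np.int64(329), np.int64(255), np.int64(256))]
281 320 236 244 [(np.int64(281), np.int64(239), np.int64(241)), (np.int64(320), np.int64(236), np.int64(236))]
-0.105 0 [288.1 261.1]
-0.105 0.1 [289.  257.7]
-0.105 0.2 [290.3 254.3]
-0.037 0 [280.1 241.3]
-0.037 0.1 [280.9 238. ]
-0.037 0.2 [282.  234.7]
```

Call:
{"api": "jog_arm", "payload": {
  "plan": [
    {"wx": 0,"wy": 0,"wz": 0,"dx": 0,"dy": 0,"dz": 0,"jaw": 0.4},
    {"wx": 0,"wy": 0,"wz": 0,"dx": 0,"dy": 0,"dz": 0,"jaw": 0.2},
    {"wx": 0,"wy": 0,"wz": 0,"dx": 0,"dy": 0,"dz": 0,"jaw": 0.1},
    {"wx": 0,"wy": 0,"wz": 0,"dx": 0,"dy": 0,"dz": 0,"jaw": 0.1},
    {"wx": 0,"wy": 0,"wz": 0,"dx": 0,"dy": 0,"dz": -0.03,"jaw": 0.1},
    {"wx": 0,"wy": 0,"wz": 0,"dx": 0,"dy": 0,"dz": -0.1,"jaw": 0.1},
    {"wx": 0,"wy": 0,"wz": 0,"dx": -0.05,"dy": 0,"dz": -0.2,"jaw": 0.1},
    {"wx": 0,"wy": 0,"wz": 0,"dx": -0.11,"dy": 0,"dz": -0.3,"jaw": 0.1},
    {"wx": 0,"wy": 0,"wz": 0,"dx": -0.11,"dy": 0,"dz": -0.42,"jaw": 0.1},
    {"wx": 0,"wy": 0,"wz": 0,"dx": -0.11,"dy": 0,"dz": -0.44,"jaw": 0.1}
  ]
}}

```text
clock: 15.08
eef_pos: [0.5688, -0.1036, 0.1933]
tcp_rot: [0.002, -0.114, 0.993, -0.001]
ft_force: [0.1, -0.1, 0.5]
grip_width: 0.0427
finger_force: 0.0
```

Call:
{"api": "jog_arm", "payload": {
  "plan": [
    {"wx": 0,"wy": 0,"wz": 0,"dx": -0.05,"dy": 0,"dz": -0.05,"jaw": -0.58},
    {"wx": 0,"wy": 0,"wz": 0,"dx": -0.1,"dy": 0,"dz": -0.12,"jaw": -0.58},
    {"wx": 0,"wy": 0,"wz": 0,"dx": -0.1,"dy": 0,"dz": -0.15,"jaw": -0.58},
    {"wx": 0,"wy": 0,"wz": 0,"dx": -0.1,"dy": 0,"dz": -0.15,"jaw": -0.58},
    {"wx": 0,"wy": 0,"wz": 0,"dx": -0.1,"dy": 0,"dz": -0.15,"jaw": -0.58}
  ]
}}

```text
clock: 15.5
eef_pos: [0.6055, -0.0945, 0.2485]
tcp_rot: [-0.0, -0.114, 0.994, 0.0]
ft_force: [-0.4, 1.1, -0.1]
grip_width: 0.0705
finger_force: 0.0
```

```bash
python3 - <<'E'
from st import *
import pickle
cr()
m=robot.camera_model("wrist");im=robot.read_camera("wrist");pickle.dump(m,open("w9.pkl","wb"))
sd=robot.read_camera("side");cv2.imwrite("pics/s9.png",sd)
A=cv2.resize(im[80:300,120:480],(500,306),interpolation=cv2.INTER_CUBIC)
B=cv2.resize(sd[180:280,260:390],None,fx=3,fy=3,interpolation=cv2.INTER_CUBIC)
C=np.zeros((606,500,3),np.uint8)[:600];C[:300]=A[:300];C[300:600,:390]=B;cv2.imwrite("pics/fin.png",C)
E
```

```text
cradle xy -0.0217 -0.0354 z 0.2485 Fx,Fy,Fz -0.1 1.1 -0.1 T [ 0.13  0.02 -0.04]
```

View pics/fin.png

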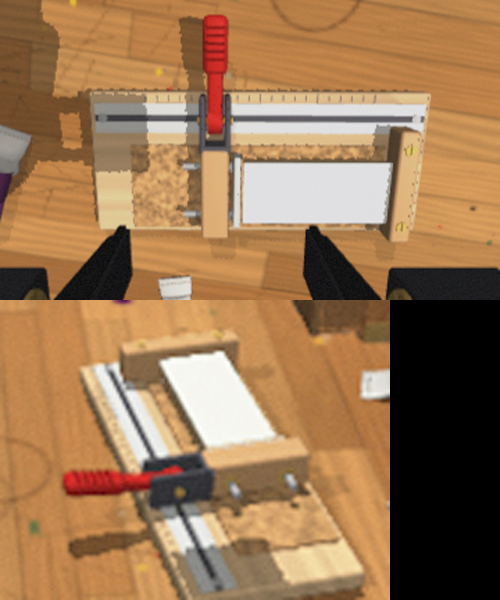

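The panel is seated at the fence (right edge ~390 against 388), with the pad (242) on its near end, the springs about 5 mm compressed and the lever down. I'll check the lever angle and panel pose numerically.

```bash
python3 - <<'E'
from st import *
for f in ("side0","s8","s9"):
    t=cv2.imread(f"pics/{f}.png");b,g,r=[t[...,i].astype(int) for i in range(3)]
    k=((r>70)&(g<r*.35)&(b<r*.45));k[:200]=0;k[275:]=0;k[:,:260]=0;k[:,345:]=0
    ys,xs=np.where(k);s=xs<xs.min()+25;print(f,xs.min(),xs[s].mean(),ys[s].mean(),ys[s].min(),ys[s].max())
m=robot.camera_model("side")
q=[.6188,-.0552,.2253];c,k=np.cos(q[2]),np.sin(q[2])
P=lambda p:np.array(proj(m,[q[0]+c*p[0]-k*p[1],q[1]+k*p[0]+c*p[1],p[2]]))
for th in(0,.1):print((P((-.0413-.075*np.cos(.14+th),-.037,.033+.075*np.sin(.14+th)))-P((-.0413-.075*np.cos(.14),-.105,.033+.075*np.sin(.14)))).round(1))
im=cv2.imread("pics/s9.png");msk=(im.min(2)>165).astype(np.uint8);msk[:190]=0;msk[240:]=0;msk[:,:312]=0;msk[:,356:]=0
ct=max(cv2.findContours(msk,0,1)[0],key=cv2.contourArea).reshape(-1,2)
X=np.array([ray(m,u,v,.038)[:2]-q[:2] for u,v in ct]);L=np.c_[X@[c,k],X@[-k,c]].astype(np.float32)
print(cv2.minAreaRect(L*1000))
print([ (n,robot.sense()[n]) for n in("clock",)])
E
```

```text
side0 289 301.1777777777778 259.53333333333336 256 263
s8 281 282.75 240.875 238 244
s9 281 292.2916666666667 240.57738095238096 237 244
[ -8.4 -19.7]
[ -7.7 -22.5]
((20.851966857910156, 52.433509826660156), (56.98284149169922, 129.8311004638672), 0.10973147302865982)
[('clock', 15.6)]
```

```bash
python3 -c "
from bench import robot
print(robot.job_done())"
```

```text
the job is handed in; nothing more can be done
None
```

I handed in the job at 15.6 s of the 54 s limit. The white panel lies white side up and centred on the bed to about 1 mm, square against the fence. The jaw pad presses its end with its springs about 5 mm in, the red lever is fully down, and the robot is clear. I never touched the ochre panel, sanding block or solvent pot; no verdict came back.

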